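# Sort left and right shelf brackets into their trays

### The job

Put the loose left-hand shelf bracket into the tray that carries the left-hand sample, and the loose right-hand one into the tray that carries the right-hand sample, each lying flat on the tray floor with its rib up. The T-shaped bracket, the same on both sides, is not part of the job.

Things in the scene. Friction and masses are not known exactly. Their poses are not given: they have to be found in the camera images.
- left_bracket: Loose steel L, rib up, any yaw, 0.2 kg. Base 5 mm thick: leg 90x24 mm; at one end a foot 22 mm along the leg sticks out 33 mm past its side. Centred on the leg, an upright rib 64 mm long, 10 mm thick, top 42 mm above the underside (grip across it). Seen from above, looking from plain end to foot end, the foot is on the left. Origin: underside of leg centre; x to the foot end, z up, foot on +y.
- right_bracket: Loose steel L, rib up, any yaw, 0.2 kg. Base 5 mm thick: leg 90x24 mm; at one end a foot 22 mm along the leg sticks out 33 mm past its side. Centred on the leg, an upright rib 64 mm long, 10 mm thick, top 42 mm above the underside (grip across it). Seen from above, looking from plain end to foot end, the foot is on the right. Origin: underside of leg centre; x to the foot end, z up, foot on -y.
- left_tray: Fixed wooden tray: walls 26 mm high, inside 150 (x) by 130 (y) mm, walls and floor 6 mm thick. On its far side (+x) a ledge 74 mm deep, 12 mm high, with a sample left-hand bracket screwed on (top 54 mm above table), its leg along y, its foot at the -y end, pointing to +x. May be on either side of the table. Origin: underside, below the centre of the inside; x towards the ledge.
- right_tray: Fixed wooden tray: walls 26 mm high, inside 150 (x) by 130 (y) mm, walls and floor 6 mm thick. On its far side (+x) a ledge 74 mm deep, 12 mm high, with a sample right-hand bracket screwed on (top 54 mm above table), its leg along y, its foot at the +y end, pointing to +x. May be on either side of the table. Origin: underside, below the centre of the inside; x towards the ledge.
Things that resemble listed ones, but are neither listed nor needed, are in the scene too. What is shaped like the left_bracket but brown is not meant.

How it is judged:
At the end, for the whole second after the job is handed in: Each bracket rests still in the tray of its own hand, rib up, flat on the floor (underside of its leg under 11 mm above the tray's underside, tilt under 0.15 rad), anywhere and turned any way inside the walls (origin within 70 mm in x and 62 mm in y of the tray's middle) (x of left_bracket in the frame of left_tray between -0.07 and 0.07 m and y of left_bracket in the frame of left_tray between -0.062 and 0.062 m and z of left_bracket in the frame of left_tray between 0 and 0.011 m and angle between each of left_bracket, right_bracket's own z axis and vertical below 0.15 rad and linear speed of each of left_bracket, right_bracket below 0.03 m/s and x of right_bracket in the frame of right_tray between -0.07 and 0.07 m and y of right_bracket in the frame of right_tray between -0.062 and 0.062 m and z of right_bracket in the frame of right_tray between 0 and 0.011 m); the robot touches nothing.
It also fails if it takes over 61 s, if anything falls off the work surface, if the arm or the gripper's body presses on something with over 40 N, if the wrist force passes 120 N, or if a joint passes its speed limit or range.

### The arm

A 6-joint arm with a two-finger parallel gripper is mounted at the origin on the work surface. World frame = base frame: x ahead of the robot, y to its left, z up, the work surface at z = 0. Lengths are in m, angles in rad, forces in N, time in s.
With the tool pointing down it reaches from about 0.3 to 0.85 m from the base axis. Payload 4.2 kg.
Tool frame: the origin (TCP) lies on the mounting face of the last link; the fingertips stand 191 mm ahead of it and the grasp point (between the pads) lies 172 mm ahead of it; z points along the fingers, y is the direction in which the jaws open and shut (so a half turn about z gives the same grasp; the last joint's range is limited). The gripper opens to 91 mm and grips with 3 to 60 N. Pads are 32 mm wide; open, the fingers measure 118 mm over their backs; the gripper's body (76 mm by 178 mm) begins 60 mm behind the grasp point.
Start: joints at [1.185, 0.32, 1.565, -0, 1.257, -0.02], TCP at [0.206, 0.537, 0.405] pointing down, gripper open.
Joint ranges: [-3.11, 3.11], [-0.84, 2.01], [0.21, 2.61], [-1.34, 4.49], [0.05, 2.63], [-2.56, 2.56]. Speed limits (rad/s): [2.57, 2.57, 3.14, 3.14, 3.14, 3.14].

### API

Orientations are given as a 3x3 rotation matrix whose columns are the frame's x, y, z axes.
In Python, from station import get_state, eyes, env gives the robot as it stands.
- The arm moves only by the tool play_rows, never from a script. Its argument "motion" is a list of rows, each an object of numbers: "claw": the finger opening in m, from 0 to 0.0912; "x", "y", "z": the shift along the tool's x, y, z in m; "yaw": the turn about the tool's z in rad. A call has 1 to 5 rows; each row is the pose to reach, as a shift and turn from the pose commanded when the call began, along the tool's axes at that moment; what a row does not reach only later rows make up. A row lasts 1/12 s, in which the tool goes at most 41.7 mm and 7.16 degrees, less where a joint would pass 70% of its speed; a pose out of reach is approached as far as the arm can. A call with a gripper value outside its range is refused whole. The fingers move at their own pace and stop on an object; "newtons" is the grip in N (left out, the last holds). Time passes only in rows, so rows that repeat a pose let the fingers close. It gives the time, the measured TCP pose, the force and the opening at its end, in the units of the state.
- get_state(): the state, without advancing time (a new reading comes with each control period).
- eyes.camera(name): name is "scene" or "top"; returns a dict with "image" (400x640x3 uint8, blue, green, red), "z_map" (400x640 float32, m along the optical axis (not along the pixel's ray), 0 where there is no reading), "mtx" (3x3 intrinsics, pixels), "D" ([k1, k2, p1, p2, k3] as OpenCV has them; the pictures are not rectified), "T" (4x4, takes a point from camera to world coordinates). Camera axes: x right, y up, looking along -z (the intrinsics and any distortion apply to the point x, -y, -z); pixel columns grow to the right and rows downward; lengths in m; the calibration is good to about 2 mm. A picture is of the moment at which its call begins.
- env.job_done(): hands the job in, once; it reports no verdict.
The state is a dict: "t": time; "joint_positions": joint angles; "joint_vel": joint speeds; "effort": joint torques, N m; "ee_pos": TCP position; "tcp_rot": TCP orientation; "ft_force": force on the tool from outside, world axes, zero at the start; "torque": the same for the moment, N m; "width": finger opening in m.
Only numpy, scipy, OpenCV 4.12 (cv2) and the standard library are available. Lean on these libraries where they do the work, as an engineer would, in place of code of your own. Each camera call takes 0.05 s, during which the arm holds its last target. There are 200 camera calls.

## Working session

There is one attempt and no reset: what is moved stays moved. The work goes in short steps, Python scripts to look and compute and a tool call to move; the robot and the scene stay as the last step left them, time stands still between calls to the robot, and variables do not carry over. Pictures are saved under pics/ and viewed, about 8 in all and at most 12, crops included, and the job is handed in when it is done.

Besides the shell and the picture viewer there is one more tool, called after ">>>" in YAML: its name, and indented under it one key for each argument. play_rows: Moves the arm, as the interface text tells. Its arguments: {"type":"object","properties":{"motion":{"type":"array"},"newtons":{"type":"number"}},"required":["motion"]}

```bash
mkdir -p pics
cat > h.py <<'E'
import numpy as np, cv2
from station import get_state, eyes, env
def shot(n, f):
    c=eyes.camera(n); np.savez(f'{f}.npz',**c); cv2.imwrite(f'pics/{f}.png',c['image']); return c
def load(f): return dict(np.load(f'{f}.npz'))
def px2w(c,u,v,z=None):
    n=cv2.undistortPoints(np.array([[[u,v]]],float),c['mtx'],c['D'])[0,0]
    d=c['T'][:3,:3]@np.array([n[0],-n[1],-1.]); o=c['T'][:3,3]
    if z is None: s=c['z_map'][int(round(v)),int(round(u))]
    else: s=(z-o[2])/d[2]
    return o+s*d
def cloud(c):
    v,u=np.mgrid[0:400,0:640]
    n=cv2.undistortPoints(np.stack([u.ravel(),v.ravel()],1).astype(float)[:,None],c['mtx'],c['D'])[:,0]
    d=np.c_[n[:,0],-n[:,1],-np.ones(len(n))]*c['z_map'].ravel()[:,None]
    return (d@c['T'][:3,:3].T+c['T'][:3,3]).reshape(400,640,3)
E
python3 - <<'E'
from h import *
for n in('top','scene'):
    c=shot(n,n+'0'); print(n,c['T'].round(3).tolist(),c['mtx'].round(0).tolist())
s=get_state();print(s['t'],s['ee_pos'],np.round(s['tcp_rot'],3).tolist(),s['width'])
E
```

```text
top [[0.108, 0.973, -0.203, 0.284], [-0.994, 0.107, -0.018, -0.002], [0.004, 0.204, 0.979, 1.147], [0.0, 0.0, 0.0, 1.0]] [[452.0, 0.0, 325.0], [0.0, 452.0, 198.0], [0.0, 0.0, 1.0]]
scene [[-0.702, -0.54, 0.464, 1.016], [0.712, -0.539, 0.45, 0.516], [0.007, 0.646, 0.763, 0.897], [0.0, 0.0, 0.0, 1.0]] [[390.0, 0.0, 316.0], [0.0, 390.0, 198.0], [0.0, 0.0, 1.0]]
0.1 [0.20562233 0.53683471 0.40401618] [[-0.934, 0.358, -0.001], [0.358, 0.934, -0.001], [0.0, -0.002, -1.0]] 0.09103150686000154
```

View pics/top0.png

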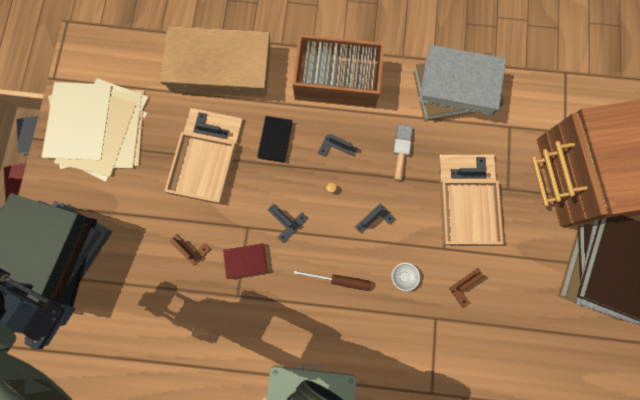

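View pics/scene0.png

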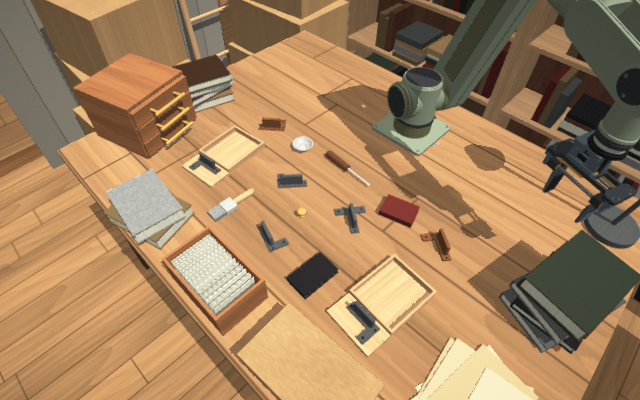

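The top picture shows these things that could be taken for the brackets:
- Grey at (338,146) and grey at (375,217).
- Grey T at (288,222).
- Brown at (190,248) and (466,287).
- Screwed-on samples at (210,125) and (468,168).

The trays are at (202,165) and (472,210). I'll check the choice in one close composite.

Run:
```python
from h import *
im=load('top0')['image']
t=[]
for u,v in((338,146),(375,217),(212,128),(468,172)):
    a=cv2.resize(im[v-28:v+28,u-38:u+38],None,fx=5.2,fy=5.2,interpolation=cv2.INTER_CUBIC); t.append(a)
cv2.imwrite('pics/crop.png',np.vstack([np.hstack(t[:2]),np.hstack(t[2:])]))
c=load('top0'); P=cloud(c)
for n,(u,v) in dict(A=(338,146),B=(375,217)).items():
    p=P[v-35:v+35,u-35:u+35].reshape(-1,3); 
    for lo,hi in((.003,.012),(.02,.06)):
        q=p[(p[:,2]>lo)&(p[:,2]<hi)]; r=cv2.minAreaRect((q[:,:2]*1000).astype(np.float32)); print(n,lo,len(q),q.mean(0).round(4),r, q[:,2].max())
```

```text
A 0.003 442 [0.6639 0.0043 0.0048] ((667.4683227539062, 0.8928070068359375), (191.1701202392578, 183.7528076171875), 6.307679653167725) 0.011660667304227879
A 0.02 148 [ 0.6665 -0.0058  0.0367] ((668.231201171875, -5.992116928100586), (63.3852653503418, 11.536272048950195), 71.34325408935547) 0.046040674827621864
B 0.003 505 [ 0.4832 -0.1143  0.0046] ((488.62640380859375, -113.40943145751953), (179.3862762451172, 178.52149963378906), 5.782194137573242) 0.01095970055151163
B 0.02 113 [ 0.4815 -0.1028  0.0403] ((482.3697204589844, -103.05735778808594), (10.037724494934082, 62.84276580810547), 48.88606643676758) 0.045514948470441796
```

View pics/crop.png

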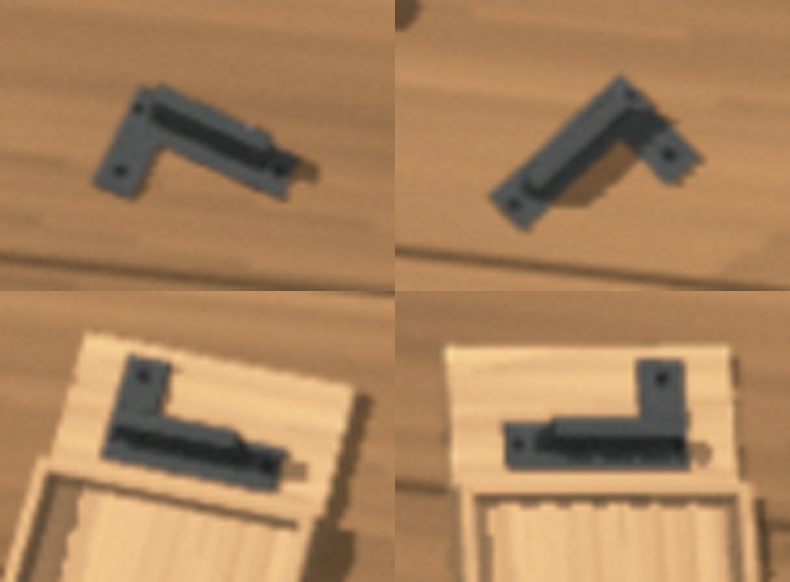

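Composite at 5.2x, split into four tiles:
- **Top left, (338,146):** looking from the plain end on the right to the foot end on the left, the foot points down, so it is on the left. This is left_bracket.
- **Top right, (375,217):** the foot is on the right, so this is right_bracket.
- **Bottom left, tray at (202,165):** the sample's foot is at the +y end, so this is right_tray.
- **Bottom right, tray at (472,210):** the sample's foot is at the -y end, so this is left_tray.

Next I'll measure the trays.

```bash
cat >> h.py <<'E'
def goto(xy,ydeg,zg=None,s=None):
    "shift in tool axes to bring grasp point to xy,zg with tool y at ydeg (mod 180)"
    s=s or get_state(); R=np.array(s['tcp_rot']); p=np.array(s['ee_pos'])
    g=p+R[:,2]*.172
    t=np.array([xy[0],xy[1],g[2] if zg is None else zg])
    cur=np.degrees(np.arctan2(R[1,1],R[0,1])); d=(cur-ydeg+90)%180-90
    print('t',round(s['t'],2),'grasp',g.round(4),'ydeg',cur.round(1),'w',round(s['width'],4),'F',np.round(s['ft_force'],1),'| shift',(R.T@(t-g)).round(4),'yaw',np.radians(d).round(4))
E
python3 - <<'E'
from h import *
c=load('top0'); P=cloud(c)
for n,(u0,u1,v0,v1) in dict(R=(155,250,100,210),L=(430,515,145,255)).items():
    p=P[v0:v1,u0:u1].reshape(-1,3)
    for lo,hi in((.018,.031),(.035,.06)):
        q=p[(p[:,2]>lo)&(p[:,2]<hi)]; r=cv2.minAreaRect((q[:,:2]*1000).astype(np.float32)); print(n,lo,len(q),q.mean(0).round(4),r)
# obstacle heights on coarse grid
m=(P[...,2]>.07)&(P[...,0]>.15)
g={}
for x,y,z in P[m]:
    k=(round(x,1),round(y,1)); g[k]=max(g.get(k,0),round(float(z),2))
print(sorted(g.items()))
# corner check
for u,v in((188,134),(240,146),(165,193),(220,203),(441,183),(501,181),(443,245),(504,245)): print(u,v,px2w(c,u,v,.026).round(3))
goto((.4824,-.1031),48.9,.1)
goto((.6682,-.006),-18.7,.1)
E
```

```text
R 0.018 785 [0.5766 0.3476 0.0241] ((595.6470947265625, 343.74420166015625), (143.9661102294922, 226.35568237304688), 84.3035659790039)
R 0.035 144 [0.6631 0.3357 0.0493] ((664.7963256835938, 336.34979248046875), (62.740501403808594, 11.735331535339355), 85.11811828613281)
L 0.018 749 [ 0.5351 -0.3527  0.0241] ((554.5389404296875, -349.0396728515625), (225.93544006347656, 143.8076171875), 6.024707794189453)
L 0.035 152 [ 0.6222 -0.3403  0.0499] ((623.246337890625, -341.0127258300781), (10.933218955993652, 63.12474060058594), 6.584484100341797)
[((np.float64(0.2), np.float64(0.3)), 0.68), ((np.float64(0.2), np.float64(0.4)), 0.61), ((np.float64(0.2), np.float64(0.5)), 0.4), ((np.float64(0.2), np.float64(0.6)), 0.34), ((np.float64(0.2), np.float64(0.7)), 0.15), ((np.float64(0.3), np.float64(-0.7)), 0.12), ((np.float64(0.3), np.float64(-0.6)), 0.12), ((np.float64(0.3), np.float64(-0.0)), 1.15), ((np.float64(0.3), np.float64(0.6)), 0.32), ((np.float64(0.3), np.float64(0.7)), 0.15), ((np.float64(0.4), np.float64(-0.7)), 0.12), ((np.float64(0.4), np.float64(-0.6)), 0.12), ((np.float64(0.4)
[... 1207 characters left out ...]
t64(0.0)), 0.09), ((np.float64(0.9), np.float64(0.1)), 0.1), ((np.float64(0.9), np.float64(0.2)), 0.08), ((np.float64(0.9), np.float64(0.3)), 0.08), ((np.float64(0.9), np.float64(0.4)), 0.08), ((np.float64(0.9), np.float64(0.5)), 0.07)]
188 134 [0.647 0.39  0.026]
240 146 [0.63  0.252 0.026]
165 193 [0.486 0.421 0.026]
220 203 [0.475 0.28  0.026]
441 183 [ 0.588 -0.271  0.026]
501 181 [ 0.61  -0.422  0.026]
443 245 [ 0.431 -0.285  0.026]
504 245 [ 0.447 -0.434  0.026]
t 0.1 grasp [0.2055 0.5366 0.232 ] ydeg 69.0 w 0.091 F [0.1 0.5 0.1] | shift [-0.4874 -0.4981  0.1328] yaw 0.3515
t 0.1 grasp [0.2055 0.5366 0.232 ] ydeg 69.0 w 0.091 F [0.1 0.5 0.1] | shift [-0.6262 -0.341   0.1325] yaw 1.5314
```

>>> play_rows:
  motion:
    - {"x":-0.028,"y":-0.029}
    - {"x":-0.056,"y":-0.057}
    - {"x":-0.084,"y":-0.086}
    - {"x":-0.112,"y":-0.114}
    - {"x":-0.14,"y":-0.143,"claw":0.05}
  newtons: 30

```text
validation failed for argument at $.mo...
```

>>> play_rows:
  motion:
    - {"x":-0.028,"y":-0.029}
    - {"x":-0.056,"y":-0.057}
    - {"x":-0.084,"y":-0.086}
    - {"x":-0.112,"y":-0.114}
    - {"x":-0.14,"y":-0.143}

```text
validation failed for argument at $.mo...
```

>>> play_rows:
  motion:
    - {"x":-0.028,"y":-0.029}
    - {"x":-0.056,"y":-0.057}
    - {"x":-0.084,"y":-0.086}
    - {"x":-0.112,"y":-0.114}
    - {"x":-0.14,"y":-0.143}

```text
validation failed for argument at $.mo...
```

```bash
python3 -c "
from h import *
goto((.4824,-.1031),48.9,.1)"
```

```text
t 0.1 grasp [0.2055 0.5366 0.232 ] ydeg 69.0 w 0.091 F [0.1 0.5 0.1] | shift [-0.4874 -0.4981  0.1328] yaw 0.3515
```

>>> play_rows:
  motion:
    - {"claw":0.05,"x":-0.028,"y":-0.029,"z":0,"yaw":0}
    - {"claw":0.05,"x":-0.056,"y":-0.057,"z":0,"yaw":0}
    - {"claw":0.05,"x":-0.084,"y":-0.086,"z":0,"yaw":0}
    - {"claw":0.05,"x":-0.112,"y":-0.114,"z":0,"yaw":0}
    - {"claw":0.05,"x":-0.14,"y":-0.143,"z":0,"yaw":0}
  newtons: 30

```text
t: 0.52
ee_pos: [0.2854, 0.3516, 0.4043]
tcp_rot: [[-0.934, 0.357, -0.0], [0.357, 0.934, -0.001], [0.0, -0.001, -1.0]]
ft_force: [0.5, -0.2, 0.4]
width: 0.0606
```

Every row needs all five keys. Continuing.

>>> play_rows:
  motion:
    - {"claw":0.05,"x":-0.028,"y":-0.029,"z":0,"yaw":0}
    - {"claw":0.05,"x":-0.056,"y":-0.057,"z":0,"yaw":0}
    - {"claw":0.05,"x":-0.084,"y":-0.086,"z":0,"yaw":0}
    - {"claw":0.05,"x":-0.112,"y":-0.114,"z":0,"yaw":0}
    - {"claw":0.05,"x":-0.14,"y":-0.143,"z":0,"yaw":0}

```text
t: 0.93
ee_pos: [0.3649, 0.1679, 0.4047]
tcp_rot: [[-0.934, 0.357, 0.0], [0.357, 0.934, 0.0], [-0.0, 0.0, -1.0]]
ft_force: [0.9, 0.7, 1.2]
width: 0.0501
```

>>> play_rows:
  motion:
    - {"claw":0.05,"x":-0.028,"y":-0.029,"z":0,"yaw":0}
    - {"claw":0.05,"x":-0.056,"y":-0.057,"z":0,"yaw":0}
    - {"claw":0.05,"x":-0.084,"y":-0.086,"z":0,"yaw":0}
    - {"claw":0.05,"x":-0.112,"y":-0.114,"z":0,"yaw":0}
    - {"claw":0.05,"x":-0.14,"y":-0.143,"z":0,"yaw":0}

```text
t: 1.35
ee_pos: [0.4446, -0.0159, 0.4046]
tcp_rot: [[-0.934, 0.358, -0.0], [0.358, 0.934, 0.0], [0.0, 0.0, -1.0]]
ft_force: [1.2, 0.5, -0.1]
width: 0.05
```

>>> play_rows:
  motion:
    - {"claw":0.05,"x":-0.02,"y":-0.02,"z":0.02,"yaw":0.1}
    - {"claw":0.05,"x":-0.04,"y":-0.04,"z":0.04,"yaw":0.2}
    - {"claw":0.05,"x":-0.067,"y":-0.069,"z":0.06,"yaw":0.3}
    - {"claw":0.05,"x":-0.067,"y":-0.069,"z":0.09,"yaw":0.352}
    - {"claw":0.05,"x":-0.067,"y":-0.069,"z":0.12,"yaw":0.352}

```text
t: 1.77
ee_pos: [0.483, -0.1044, 0.2836]
tcp_rot: [[-0.75, 0.662, 0.002], [0.662, 0.75, -0.001], [-0.002, 0.001, -1.0]]
ft_force: [0.5, 0.0, 0.1]
width: 0.0498
```

```bash
python3 -c "
from h import *
goto((.4824,-.1031),48.9,.03)"
```

```text
t 1.77 grasp [ 0.4833 -0.1045  0.1116] ydeg 48.6 w 0.0498 F [0.5 0.  0.1] | shift [0.0017 0.0003 0.0816] yaw -0.0056
```

>>> play_rows:
  motion:
    - {"claw":0.05,"x":0.001,"y":0,"z":0.025,"yaw":0}
    - {"claw":0.05,"x":0.001,"y":0,"z":0.05,"yaw":0}
    - {"claw":0.05,"x":0.001,"y":0,"z":0.07,"yaw":0}
    - {"claw":0.05,"x":0.001,"y":0,"z":0.082,"yaw":0}
    - {"claw":0.05,"x":0.001,"y":0,"z":0.082,"yaw":0}

```text
t: 2.18
ee_pos: [0.4804, -0.1014, 0.2]
tcp_rot: [[-0.753, 0.658, -0.006], [0.658, 0.753, 0.002], [0.006, -0.003, -1.0]]
ft_force: [-0.3, -0.2, 0.9]
width: 0.0499
```

>>> play_rows:
  motion:
    - {"claw":0.0,"x":0,"y":0,"z":0,"yaw":0}
    - {"claw":0.0,"x":0,"y":0,"z":0,"yaw":0}
    - {"claw":0.0,"x":0,"y":0,"z":0,"yaw":0}
    - {"claw":0.0,"x":0,"y":0,"z":0,"yaw":0}
    - {"claw":0.0,"x":0,"y":0,"z":0,"yaw":0}

```text
t: 2.6
ee_pos: [0.4818, -0.1016, 0.2036]
tcp_rot: [[-0.753, 0.658, 0.002], [0.658, 0.753, -0.0], [-0.002, 0.001, -1.0]]
ft_force: [-0.4, 0.3, 0.3]
width: 0.0193
```

>>> play_rows:
  motion:
    - {"claw":0.0,"x":0,"y":0,"z":0,"yaw":0}
    - {"claw":0.0,"x":0,"y":0,"z":-0.03,"yaw":0}
    - {"claw":0.0,"x":0,"y":0,"z":-0.06,"yaw":0}
    - {"claw":0.0,"x":0,"y":0,"z":-0.09,"yaw":0}
    - {"claw":0.0,"x":0,"y":0,"z":-0.12,"yaw":0}

```text
t: 3.02
ee_pos: [0.4811, -0.1015, 0.3238]
tcp_rot: [[-0.753, 0.658, -0.001], [0.658, 0.753, 0.0], [0.001, -0.0, -1.0]]
ft_force: [1.3, 0.0, -2.7]
width: 0.0098
```

```bash
python3 -c "
from h import *
a=np.radians(-5.7)
t=np.array([.5638,.3469])+.014*np.array([np.cos(a),np.sin(a)])
print(t);goto(t,-5.7,.15)"
```

```text
[0.57773078 0.34550952]
t 3.02 grasp [ 0.4809 -0.1014  0.1518] ydeg 48.9 w 0.0098 F [ 1.3  0.  -2.7] | shift [0.221  0.4004 0.0019] yaw 0.9525
```

>>> play_rows:
  motion:
    - {"claw":0.0,"x":0.01,"y":0.018,"z":0,"yaw":0}
    - {"claw":0.0,"x":0.028,"y":0.05,"z":0,"yaw":0}
    - {"claw":0.0,"x":0.046,"y":0.083,"z":0,"yaw":0}
    - {"claw":0.0,"x":0.064,"y":0.116,"z":0,"yaw":0}
    - {"claw":0.0,"x":0.082,"y":0.149,"z":0,"yaw":0}

```text
t: 3.43
ee_pos: [0.5175, 0.066, 0.3227]
tcp_rot: [[-0.753, 0.658, -0.0], [0.658, 0.753, 0.0], [0.0, -0.0, -1.0]]
ft_force: [0.5, -0.3, -1.6]
width: 0.0097
```

>>> play_rows:
  motion:
    - {"claw":0.0,"x":0.018,"y":0.033,"z":0,"yaw":0}
    - {"claw":0.0,"x":0.036,"y":0.066,"z":0,"yaw":0}
    - {"claw":0.0,"x":0.054,"y":0.099,"z":0,"yaw":0}
    - {"claw":0.0,"x":0.072,"y":0.132,"z":0,"yaw":0}
    - {"claw":0.0,"x":0.09,"y":0.165,"z":0,"yaw":0}

```text
t: 3.85
ee_pos: [0.5583, 0.2499, 0.3224]
tcp_rot: [[-0.753, 0.657, -0.001], [0.657, 0.753, -0.0], [0.0, -0.001, -1.0]]
ft_force: [0.1, -0.7, -1.6]
width: 0.0101
```

>>> play_rows:
  motion:
    - {"claw":0.0,"x":0.015,"y":0.026,"z":0,"yaw":0.1}
    - {"claw":0.0,"x":0.03,"y":0.052,"z":0,"yaw":0.2}
    - {"claw":0.0,"x":0.049,"y":0.086,"z":0,"yaw":0.3}
    - {"claw":0.0,"x":0.049,"y":0.086,"z":0,"yaw":0.4}
    - {"claw":0.0,"x":0.049,"y":0.086,"z":0,"yaw":0.5}

```text
t: 4.27
ee_pos: [0.5779, 0.3473, 0.3216]
tcp_rot: [[-0.344, 0.939, -0.001], [0.939, 0.344, -0.0], [0.0, -0.001, -1.0]]
ft_force: [0.6, -0.9, -1.3]
width: 0.01
```

>>> play_rows:
  motion:
    - {"claw":0.0,"x":0,"y":0,"z":0,"yaw":0.1}
    - {"claw":0.0,"x":0,"y":0,"z":0,"yaw":0.2}
    - {"claw":0.0,"x":0,"y":0,"z":0,"yaw":0.3}
    - {"claw":0.0,"x":0,"y":0,"z":0,"yaw":0.4}
    - {"claw":0.0,"x":0,"y":0,"z":0,"yaw":0.452}

```text
t: 4.68
ee_pos: [0.5779, 0.345, 0.3221]
tcp_rot: [[0.103, 0.995, -0.001], [0.995, -0.103, -0.001], [-0.001, -0.001, -1.0]]
ft_force: [-0.2, -0.1, -2.0]
width: 0.0096
```

```bash
python3 -c "
from h import *
goto((.5777,.3455),-5.7,.036)
a=shot('top','top1')['image'][80:240,120:320]; b=shot('scene','scene1')['image'][190:380,270:500]
f=lambda i:cv2.resize(i,(400,330),interpolation=cv2.INTER_CUBIC)
cv2.imwrite('pics/c1.png',np.hstack([f(a),f(b)]))"
```

```text
t 4.68 grasp [0.5777 0.3448 0.1501] ydeg -5.9 w 0.0096 F [-0.2 -0.1 -2. ] | shift [7.000e-04 1.000e-04 1.141e-01] yaw -0.0036
```

View pics/c1.png

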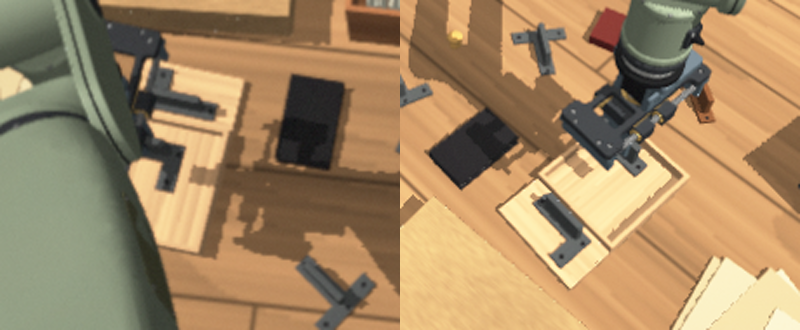

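The bracket is held level with its foot towards -x, over the right tray (left crop (160,165), right crop (630,160)). Lowering it now.

>>> play_rows:
  motion:
    - {"claw":0.0,"x":0,"y":0,"z":0.025,"yaw":0}
    - {"claw":0.0,"x":0,"y":0,"z":0.05,"yaw":0}
    - {"claw":0.0,"x":0,"y":0,"z":0.075,"yaw":0}
    - {"claw":0.0,"x":0,"y":0,"z":0.092,"yaw":0}
    - {"claw":0.0,"x":0,"y":0,"z":0.1,"yaw":0}

```text
t: 5.2
ee_pos: [0.5772, 0.3445, 0.2195]
tcp_rot: [[0.097, 0.995, -0.005], [0.995, -0.097, -0.003], [-0.003, -0.005, -1.0]]
ft_force: [-0.7, -0.4, -2.8]
width: 0.0097
```

>>> play_rows:
  motion:
    - {"claw":0.0,"x":0,"y":0,"z":0.004,"yaw":0}
    - {"claw":0.0,"x":0,"y":0,"z":0.008,"yaw":0}
    - {"claw":0.0,"x":0,"y":0,"z":0.011,"yaw":0}
    - {"claw":0.0,"x":0,"y":0,"z":0.012,"yaw":0}
    - {"claw":0.0,"x":0,"y":0,"z":0.012,"yaw":0}

```text
t: 5.62
ee_pos: [0.5773, 0.3444, 0.2168]
tcp_rot: [[0.098, 0.995, -0.001], [0.995, -0.098, -0.001], [-0.001, -0.001, -1.0]]
ft_force: [-10.8, -7.3, 23.6]
width: 0.0095
```

```bash
python3 -c "
from h import *
goto((.5777,.3455),-5.7,.0376)"
```

```text
t 5.62 grasp [0.5771 0.3442 0.0448] ydeg -5.6 w 0.0095 F [-10.8  -7.3  23.6] | shift [0.0014 0.0005 0.0072] yaw 0.0016
```

>>> play_rows:
  motion:
    - {"claw":0.0,"x":0,"y":0,"z":-0.003,"yaw":0}
    - {"claw":0.0,"x":0,"y":0,"z":-0.005,"yaw":0}
    - {"claw":0.0,"x":0,"y":0,"z":-0.005,"yaw":0}

```text
t: 5.87
ee_pos: [0.5787, 0.3454, 0.2172]
tcp_rot: [[0.099, 0.995, 0.003], [0.995, -0.099, 0.002], [0.002, 0.003, -1.0]]
ft_force: [-0.5, -0.4, -2.2]
width: 0.0099
```

```bash
python3 -c "
from h import *
goto((.5777,.3455),-5.7,.0376)
a=shot('top','top2')['image'][110:210,130:270]; b=shot('scene','scene2')['image'][235:345,320:450]
f=lambda i:cv2.resize(i,(400,330),interpolation=cv2.INTER_CUBIC)
cv2.imwrite('pics/c2.png',np.hstack([f(a),f(b)]))"
```

```text
t 5.87 grasp [0.5792 0.3457 0.0452] ydeg -5.7 w 0.0099 F [-0.5 -0.4 -2.2] | shift [-0.0003 -0.0015  0.0076] yaw 0.0008
```

View pics/c2.png

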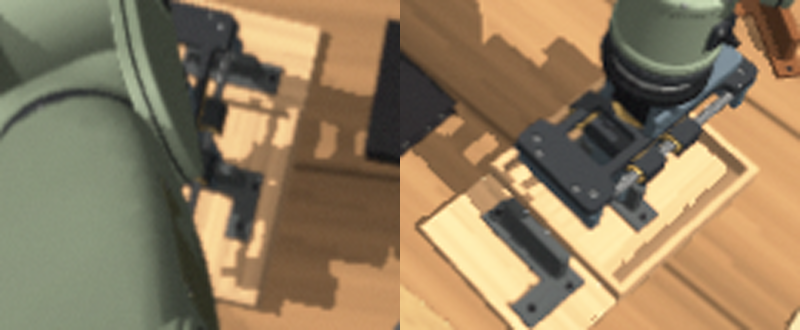

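The bracket is in the tray clear of the walls (foot at right crop (640,215)) and just above the floor. It was gripped about 7 mm lower on the rib than planned. Releasing it.

>>> play_rows:
  motion:
    - {"claw":0.0,"x":0,"y":0,"z":0.002,"yaw":0}
    - {"claw":0.04,"x":0,"y":0,"z":0.002,"yaw":0}
    - {"claw":0.04,"x":0,"y":0,"z":0.002,"yaw":0}
    - {"claw":0.04,"x":0,"y":0,"z":0.002,"yaw":0}
    - {"claw":0.04,"x":0,"y":0,"z":0.002,"yaw":0}

```text
t: 6.38
ee_pos: [0.5782, 0.345, 0.2131]
tcp_rot: [[0.099, 0.995, -0.001], [0.995, -0.099, -0.0], [-0.0, -0.001, -1.0]]
ft_force: [-1.1, -0.3, 0.5]
width: 0.0334
```

>>> play_rows:
  motion:
    - {"claw":0.04,"x":0,"y":0,"z":0,"yaw":0}
    - {"claw":0.04,"x":0,"y":0,"z":-0.015,"yaw":0}
    - {"claw":0.04,"x":0,"y":0,"z":-0.045,"yaw":0}
    - {"claw":0.04,"x":0,"y":0,"z":-0.08,"yaw":0}
    - {"claw":0.04,"x":0,"y":0,"z":-0.115,"yaw":0}

```text
t: 6.8
ee_pos: [0.578, 0.3449, 0.329]
tcp_rot: [[0.099, 0.995, -0.002], [0.995, -0.099, -0.001], [-0.001, -0.002, -1.0]]
ft_force: [0.7, -0.1, 1.2]
width: 0.0401
```

```bash
python3 -c "
from h import *
goto((.6677,-.006),-18.7,.15)"
```

```text
t 6.8 grasp [0.5777 0.3447 0.157 ] ydeg -5.7 w 0.0401 F [ 0.7 -0.1  1.2] | shift [-0.3401  0.1242  0.0072] yaw 0.2274
```

>>> play_rows:
  motion:
    - {"claw":0.05,"x":-0.034,"y":0.012,"z":0,"yaw":0}
    - {"claw":0.05,"x":-0.068,"y":0.025,"z":0,"yaw":0}
    - {"claw":0.05,"x":-0.102,"y":0.037,"z":0,"yaw":0}
    - {"claw":0.05,"x":-0.136,"y":0.05,"z":0,"yaw":0}
    - {"claw":0.05,"x":-0.17,"y":0.062,"z":0,"yaw":0}

```text
t: 7.22
ee_pos: [0.6233, 0.1682, 0.3286]
tcp_rot: [[0.098, 0.995, 0.0], [0.995, -0.098, 0.0], [0.0, 0.0, -1.0]]
ft_force: [0.7, -0.3, -0.3]
width: 0.05
```

>>> play_rows:
  motion:
    - {"claw":0.05,"x":-0.034,"y":0.012,"z":0,"yaw":0.05}
    - {"claw":0.05,"x":-0.068,"y":0.025,"z":0,"yaw":0.1}
    - {"claw":0.05,"x":-0.102,"y":0.037,"z":0,"yaw":0.15}
    - {"claw":0.05,"x":-0.136,"y":0.05,"z":0,"yaw":0.2}
    - {"claw":0.05,"x":-0.17,"y":0.062,"z":0,"yaw":0.227}

```text
t: 7.63
ee_pos: [0.6683, -0.0073, 0.3285]
tcp_rot: [[0.322, 0.947, -0.0], [0.947, -0.322, 0.0], [0.0, -0.0, -1.0]]
ft_force: [0.6, 0.2, 0.1]
width: 0.0503
```

>>> play_rows:
  motion:
    - {"claw":0.05,"x":0,"y":0,"z":0.02,"yaw":0}
    - {"claw":0.05,"x":0,"y":0,"z":0.04,"yaw":0}
    - {"claw":0.05,"x":0,"y":0,"z":0.06,"yaw":0}
    - {"claw":0.05,"x":0,"y":0,"z":0.06,"yaw":0}

```text
t: 7.97
ee_pos: [0.6666, -0.006, 0.264]
tcp_rot: [[0.321, 0.947, -0.009], [0.947, -0.321, 0.0], [-0.003, -0.009, -1.0]]
ft_force: [-1.2, -0.3, -0.8]
width: 0.05
```

```bash
python3 -c "
from h import *
goto((.6677,-.006),-18.7,.03)"
```

```text
t 7.97 grasp [ 0.6651 -0.0059  0.092 ] ydeg -18.7 w 0.05 F [-1.2 -0.3 -0.8] | shift [0.0009 0.003  0.062 ] yaw -0.0003
```

>>> play_rows:
  motion:
    - {"claw":0.05,"x":0,"y":0,"z":0.02,"yaw":0}
    - {"claw":0.05,"x":0,"y":0,"z":0.04,"yaw":0}
    - {"claw":0.05,"x":0,"y":0,"z":0.058,"yaw":0}
    - {"claw":0.05,"x":0,"y":0,"z":0.066,"yaw":0}
    - {"claw":0.03,"x":0,"y":0,"z":0.066,"yaw":0}

```text
t: 8.38
ee_pos: [0.6676, -0.0053, 0.2013]
tcp_rot: [[0.32, 0.947, -0.003], [0.947, -0.32, 0.0], [-0.001, -0.003, -1.0]]
ft_force: [0.3, 0.6, 0.3]
width: 0.0462
```

>>> play_rows:
  motion:
    - {"claw":0.0,"x":0,"y":0,"z":0,"yaw":0}
    - {"claw":0.0,"x":0,"y":0,"z":0,"yaw":0}
    - {"claw":0.0,"x":0,"y":0,"z":0,"yaw":0}
    - {"claw":0.0,"x":0,"y":0,"z":0,"yaw":0}
    - {"claw":0.0,"x":0,"y":0,"z":0,"yaw":0}

```text
t: 8.8
ee_pos: [0.6682, -0.0055, 0.2037]
tcp_rot: [[0.32, 0.947, 0.002], [0.947, -0.32, 0.0], [0.001, 0.001, -1.0]]
ft_force: [-0.1, -0.2, 0.2]
width: 0.0125
```

>>> play_rows:
  motion:
    - {"claw":0.0,"x":0,"y":0,"z":0,"yaw":0}
    - {"claw":0.0,"x":0,"y":0,"z":0,"yaw":0}
    - {"claw":0.0,"x":0,"y":0,"z":0,"yaw":0}

```text
t: 9.05
ee_pos: [0.6683, -0.0056, 0.2036]
tcp_rot: [[0.32, 0.947, 0.002], [0.947, -0.32, 0.0], [0.001, 0.002, -1.0]]
ft_force: [-0.2, -0.7, 4.2]
width: 0.0101
```

>>> play_rows:
  motion:
    - {"claw":0.0,"x":0,"y":0,"z":-0.02,"yaw":0}
    - {"claw":0.0,"x":0,"y":0,"z":-0.05,"yaw":0}
    - {"claw":0.0,"x":0,"y":0,"z":-0.08,"yaw":0}
    - {"claw":0.0,"x":0,"y":0,"z":-0.11,"yaw":0}
    - {"claw":0.0,"x":0,"y":0,"z":-0.12,"yaw":0}

```text
t: 9.47
ee_pos: [0.6686, -0.0056, 0.327]
tcp_rot: [[0.32, 0.947, 0.007], [0.947, -0.32, -0.0], [0.002, 0.006, -1.0]]
ft_force: [1.2, -1.0, -1.7]
width: 0.0099
```

```bash
python3 -c "
from h import *
a=np.radians(6.0)
t=np.array([.5227,-.3524])+.014*np.array([np.cos(a),np.sin(a)])
print(t);goto(t,6.0,.15)"
```

```text
[ 0.53662331 -0.3509366 ]
t 9.47 grasp [ 0.6698 -0.0056  0.155 ] ydeg -18.7 w 0.0099 F [ 1.2 -1.  -1.7] | shift [-0.3698 -0.0155  0.0041] yaw -0.4308
```

>>> play_rows:
  motion:
    - {"claw":0.0,"x":-0.018,"y":-0.001,"z":0,"yaw":0}
    - {"claw":0.0,"x":-0.05,"y":-0.002,"z":0,"yaw":0}
    - {"claw":0.0,"x":-0.085,"y":-0.003,"z":0,"yaw":0}
    - {"claw":0.0,"x":-0.12,"y":-0.004,"z":0,"yaw":0}
    - {"claw":0.0,"x":-0.155,"y":-0.006,"z":0,"yaw":0}

```text
t: 9.88
ee_pos: [0.6117, -0.1515, 0.3209]
tcp_rot: [[0.32, 0.948, -0.003], [0.948, -0.32, 0.001], [-0.0, -0.003, -1.0]]
ft_force: [0.5, -0.2, -1.1]
width: 0.0097
```

>>> play_rows:
  motion:
    - {"claw":0.0,"x":-0.035,"y":-0.001,"z":0,"yaw":0}
    - {"claw":0.0,"x":-0.07,"y":-0.002,"z":0,"yaw":0}
    - {"claw":0.0,"x":-0.105,"y":-0.004,"z":0,"yaw":0}
    - {"claw":0.0,"x":-0.14,"y":-0.005,"z":0,"yaw":0}
    - {"claw":0.0,"x":-0.17,"y":-0.006,"z":0,"yaw":0}

```text
t: 10.3
ee_pos: [0.5511, -0.3114, 0.321]
tcp_rot: [[0.321, 0.947, -0.003], [0.947, -0.321, 0.001], [0.0, -0.003, -1.0]]
ft_force: [0.8, -0.3, -1.0]
width: 0.0099
```

>>> play_rows:
  motion:
    - {"claw":0.0,"x":-0.022,"y":-0.001,"z":0,"yaw":-0.09}
    - {"claw":0.0,"x":-0.044,"y":-0.002,"z":0,"yaw":-0.18}
    - {"claw":0.0,"x":-0.044,"y":-0.002,"z":0,"yaw":-0.27}
    - {"claw":0.0,"x":-0.044,"y":-0.002,"z":0,"yaw":-0.36}
    - {"claw":0.0,"x":-0.044,"y":-0.002,"z":0,"yaw":-0.43}

```text
t: 10.72
ee_pos: [0.5358, -0.3511, 0.3207]
tcp_rot: [[-0.107, 0.994, -0.003], [0.994, 0.107, 0.002], [0.002, -0.002, -1.0]]
ft_force: [0.7, 0.0, -1.3]
width: 0.0099
```

>>> play_rows:
  motion:
    - {"claw":0.0,"x":0,"y":0,"z":0,"yaw":0}
    - {"claw":0.0,"x":0,"y":0,"z":0,"yaw":0}

```text
t: 10.88
ee_pos: [0.5363, -0.3505, 0.3213]
tcp_rot: [[-0.102, 0.995, -0.002], [0.995, 0.102, 0.001], [0.002, -0.002, -1.0]]
ft_force: [-0.4, 0.7, -1.5]
width: 0.01
```

```bash
python3 -c "
from h import *
goto((.5366,-.3509),6.0,.0376)
a=shot('top','top3')['image'][80:300,130:550]
b=shot('scene','scene3')['image'][100:220,150:310]
f=lambda i,w:cv2.resize(i,(w,300),interpolation=cv2.INTER_CUBIC)
cv2.imwrite('pics/c3.png',np.vstack([f(a,600),f(b,600)]))"
```

```text
t 10.88 grasp [ 0.5359 -0.3502  0.1493] ydeg 5.8 w 0.01 F [-0.4  0.7 -1.5] | shift [-0.0009  0.0008  0.1117] yaw -0.0026
```

View pics/c3.png

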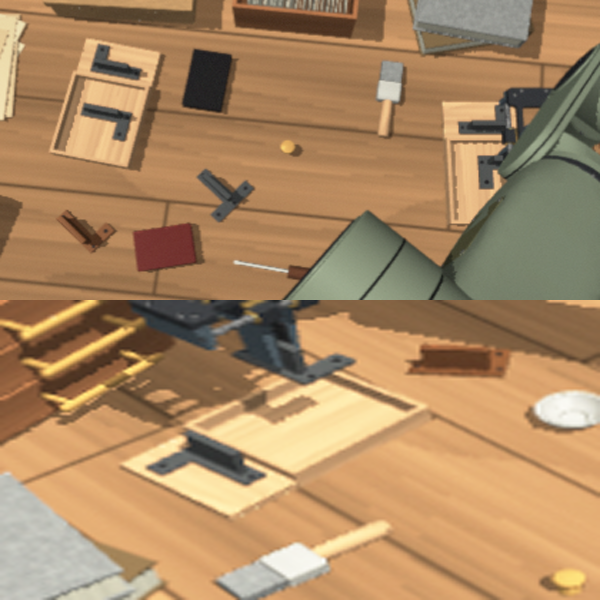

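The right bracket lies flat in its tray (106,118 in the top half). The left bracket is held over the left tray (490,168 above, 300,370 below). Lowering it.

>>> play_rows:
  motion:
    - {"claw":0.0,"x":0,"y":0,"z":0.025,"yaw":0}
    - {"claw":0.0,"x":0,"y":0,"z":0.05,"yaw":0}
    - {"claw":0.0,"x":0,"y":0,"z":0.075,"yaw":0}
    - {"claw":0.0,"x":0,"y":0,"z":0.092,"yaw":0}
    - {"claw":0.0,"x":0,"y":0,"z":0.1,"yaw":0}

```text
t: 11.4
ee_pos: [0.5358, -0.3499, 0.2197]
tcp_rot: [[-0.103, 0.995, -0.004], [0.995, 0.103, 0.003], [0.003, -0.004, -1.0]]
ft_force: [-0.7, -0.4, -1.2]
width: 0.01
```

>>> play_rows:
  motion:
    - {"claw":0.0,"x":0,"y":0,"z":0.003,"yaw":0}
    - {"claw":0.0,"x":0,"y":0,"z":0.006,"yaw":0}
    - {"claw":0.0,"x":0,"y":0,"z":0.008,"yaw":0}
    - {"claw":0.0,"x":0,"y":0,"z":0.008,"yaw":0}

```text
t: 11.73
ee_pos: [0.5368, -0.3508, 0.2155]
tcp_rot: [[-0.104, 0.995, 0.001], [0.995, 0.104, -0.001], [-0.001, 0.001, -1.0]]
ft_force: [0.5, -0.3, -1.1]
width: 0.0097
```

```bash
python3 -c "
from h import *
goto((.5366,-.3509),6.0,.0376)"
```

```text
t 11.73 grasp [ 0.5371 -0.3509  0.0435] ydeg 6.0 w 0.0097 F [ 0.5 -0.3 -1.1] | shift [ 0.0001 -0.0005  0.0059] yaw -0.0009
```

>>> play_rows:
  motion:
    - {"claw":0.0,"x":0,"y":0,"z":0.002,"yaw":0}
    - {"claw":0.0,"x":0,"y":0,"z":0.004,"yaw":0}
    - {"claw":0.0,"x":0,"y":0,"z":0.005,"yaw":0}
    - {"claw":0.0,"x":0,"y":0,"z":0.005,"yaw":0}

```text
t: 12.07
ee_pos: [0.5365, -0.3506, 0.2097]
tcp_rot: [[-0.104, 0.995, -0.0], [0.995, 0.104, 0.0], [0.0, -0.0, -1.0]]
ft_force: [0.6, -0.9, -2.2]
width: 0.0098
```

Grasp height is 0.0377 with no contact yet, as planned to within a millimetre. Releasing and leaving.

>>> play_rows:
  motion:
    - {"claw":0.0,"x":0,"y":0,"z":0.001,"yaw":0}
    - {"claw":0.04,"x":0,"y":0,"z":0.001,"yaw":0}
    - {"claw":0.04,"x":0,"y":0,"z":0.001,"yaw":0}
    - {"claw":0.04,"x":0,"y":0,"z":0.001,"yaw":0}
    - {"claw":0.04,"x":0,"y":0,"z":0.001,"yaw":0}

```text
t: 12.48
ee_pos: [0.5366, -0.3507, 0.2088]
tcp_rot: [[-0.104, 0.995, 0.0], [0.995, 0.104, -0.0], [-0.0, 0.0, -1.0]]
ft_force: [0.7, 0.6, 0.6]
width: 0.0337
```

>>> play_rows:
  motion:
    - {"claw":0.04,"x":0,"y":0,"z":0,"yaw":0}
    - {"claw":0.04,"x":0,"y":0,"z":-0.015,"yaw":0}
    - {"claw":0.04,"x":0,"y":0,"z":-0.045,"yaw":0}
    - {"claw":0.04,"x":0,"y":0,"z":-0.08,"yaw":0}
    - {"claw":0.04,"x":0,"y":0,"z":-0.115,"yaw":0}

```text
t: 12.9
ee_pos: [0.5364, -0.3505, 0.3243]
tcp_rot: [[-0.104, 0.995, -0.002], [0.995, 0.104, 0.001], [0.001, -0.001, -1.0]]
ft_force: [1.5, -1.0, 0.4]
width: 0.0402
```

>>> play_rows:
  motion:
    - {"claw":0.04,"x":0.03,"y":0,"z":-0.02,"yaw":0}
    - {"claw":0.04,"x":0.065,"y":0,"z":-0.03,"yaw":0}
    - {"claw":0.04,"x":0.1,"y":0,"z":-0.03,"yaw":0}
    - {"claw":0.04,"x":0.135,"y":0,"z":-0.03,"yaw":0}
    - {"claw":0.04,"x":0.17,"y":0,"z":-0.03,"yaw":0}

```text
t: 13.32
ee_pos: [0.5183, -0.1801, 0.3541]
tcp_rot: [[-0.103, 0.995, 0.001], [0.995, 0.103, -0.0], [-0.0, 0.001, -1.0]]
ft_force: [0.7, -0.4, -1.0]
width: 0.0402
```

>>> play_rows:
  motion:
    - {"claw":0.04,"x":0.03,"y":0,"z":0,"yaw":0}
    - {"claw":0.04,"x":0.065,"y":0,"z":0,"yaw":0}
    - {"claw":0.04,"x":0.1,"y":0,"z":0,"yaw":0}
    - {"claw":0.04,"x":0.13,"y":0,"z":0,"yaw":0}
    - {"claw":0.04,"x":0.13,"y":0,"z":0,"yaw":0}

```text
t: 13.73
ee_pos: [0.5044, -0.0483, 0.3539]
tcp_rot: [[-0.108, 0.994, -0.001], [0.994, 0.108, 0.002], [0.002, -0.0, -1.0]]
ft_force: [0.2, -0.0, -0.6]
width: 0.0401
```

Run:
```python
from h import *
c=shot('top','top4'); P=cloud(c); im=c['image']
for n,(u0,u1,v0,v1),ctr,a in(('R',(155,250,100,210),(.5638,.3469),-5.7),('L',(430,515,145,255),(.5227,-.3524),6.)):
    p=P[v0:v1,u0:u1].reshape(-1,3); a=np.radians(a); R=np.array([[np.cos(a),np.sin(a)],[-np.sin(a),np.cos(a)]])
    l=(p[:,:2]-ctr)@R.T; q=np.c_[l,p[:,2]][(abs(l[:,0])<.07)&(abs(l[:,1])<.06)]
    rib=q[q[:,2]>.033]; print(n,len(rib),rib.mean(0).round(4),'top',np.percentile(rib[:,2],[50,90,98]).round(4),cv2.minAreaRect((rib[:,:2]*1000).astype(np.float32)))
f=lambda i:cv2.resize(i,(390,440),interpolation=cv2.INTER_CUBIC)
cv2.imwrite('pics/c4.png',np.hstack([f(im[100:210,155:252]),f(im[145:255,425:522])]))
goto((.5,0),0)
```

```text
R 127 [ 0.013  -0.0059  0.0452] top [0.0463 0.0493 0.0508] ((13.74205493927002, -3.400501251220703), (65.07149505615234, 10.184574127197266), 89.93689727783203)
L 135 [0.0126 0.0029 0.0456] top [0.0464 0.0496 0.0507] ((13.102642059326172, 2.7399158477783203), (11.204031944274902, 62.11979675292969), 0.06112434342503548)
t 13.78 grasp [ 0.505  -0.0501  0.1819] ydeg 6.2 w 0.0399 F [-0.  -0.7 -0.7] | shift [0.0503 0.0005 0.    ] yaw 0.108
```

View pics/c4.png

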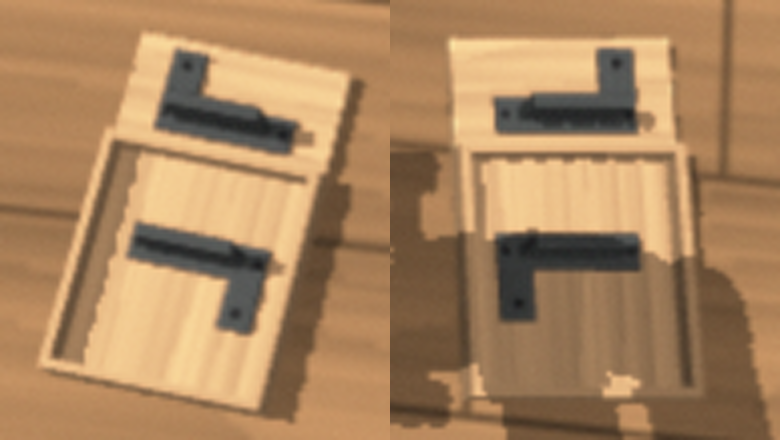

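Both brackets lie flat and clear of the walls: right one at (200,265) in the left half, left one at (560,265) in the right half. Each is its sample turned by 180°. The rib tops read about 48 mm, as expected. Handing in.

```bash
python3 -c "
from h import *
print(env.job_done())"
```

```text
the job is handed in; nothing more can be done
None
```

Both brackets are in the trays of their own hand, rib up and flat on the floor. I handed the job in at about 13.8 s of the 61 s allowed; the hand-in gives no verdict.

- **Final position:** in the last depth picture both brackets' ribs are about 13 mm from their tray's middle in x and 3 mm in y. The rib tops read about 46–51 mm, against 48 mm expected for a bracket flat on the floor. The last picture shows each bracket as its sample turned by 180°, clear of the walls.
- **Arm at hand-in:** it was clear of everything, with the grasp point 0.18 m up and the wrist force under about 1 N.
- **Discrepancy with the right bracket:** I started the lift before the fingers had fully closed, so they held the rib about 7 mm higher than planned. It met the tray floor early, with about 24 N at the wrist and about 27 N in all. I backed off and released it just above the floor, and the later pictures show it flat.
- **Tray outline:** my hand-read corners of the right tray disagreed with the depth data by about 1 cm and 5°. I used the depth data.

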